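# Fit the maamoul mould barrel on its press stand and lock it

### The arm

A 7-joint arm with a two-finger parallel gripper is mounted at the origin on the work surface. World frame = base frame: x ahead of the robot, y to its left, z up, the work surface at z = 0. Lengths are in m, angles in rad, forces in N, time in s.
With the tool pointing down it reaches from about 0.425 to 0.925 m from the base axis. Payload 6.8 kg.
Tool frame: the origin (TCP) lies between the finger pads; the fingertips stand r.tips_ahead ahead of it and the grasp point (between the pads) lies 5 mm behind it (r.tips_ahead is the distance from the TCP to the fingertips, in m); z points along the fingers, y is the line along which they close (so a half turn about z gives the same grasp; the last joint's range is limited). The gripper opens to 85 mm and grips with 20 to 120 N. Pads are 22 mm wide; open, the fingers measure 114 mm over their backs; the gripper's body (76 mm by 85 mm) begins 54 mm behind the grasp point. The pads swing forward as they close: fully open they stand 13 mm farther back than shut.
Start: joints at [-1.344, 0.477, 0.022, 1.555, -0.011, 1.109, -0.083], TCP at [0.222, 0.638, 0.245] pointing down, gripper open.
Joint ranges: [-2.96, 2.96], [-0.34, 2.1], [-1.41, 1.46], [0.24, 2.44], [-1.37, 4.51], [0.17, 1.92], [-2.96, 2.96]. Speed limits (rad/s): [2.39, 2.39, 3.14, 3.14, 3.14, 3.14, 3.14].

### API

Orientations are given as a rotation vector (axis times angle).
In Python, from bench import r gives the robot as it stands.
- The arm moves only by the tool move_arm, never from a script. Its argument "rows" is one flat list of numbers, 4 for each row, row after row: the shift along the tool's x, y, z in cm, then the turn about the tool's z in degrees. In form: [tx, ty, tz, twist, tx, ty, tz, twist, ...]. A call has 1 to 10 rows; each row is the pose to reach, as a shift and turn from the pose commanded when the call began, along the tool's axes at that moment; what a row does not reach only later rows make up. A row lasts 1/8 s, in which the tool goes at most 62.5 mm and 10.7 degrees, less where a joint would pass 70% of its speed; a pose out of reach is approached as far as the arm can. A call with a gripper value outside its range is refused whole. "fingers" is the opening, from 0 (shut) to 1 (fully open), set as the call begins (left out, the last holds). The fingers move at their own pace and stop on an object; "newtons" is the grip in N (left out, the last holds). Time passes only in rows, so rows that repeat a pose let the fingers close. It gives the time, the measured TCP pose, the force, the opening and the grip force at its end, in the units of the state.
- r.get_obs(): the state, without advancing time (a new reading comes with each control period).
- r.grab_frame(name): name is "scene" or "top"; returns the picture (400x640x3 uint8, blue, green, red); there is no depth.
- r.camera_params(name): a dict with "fx", "fy", "cx", "cy" (pixels), "world_from_camera" (4x4, takes a point from camera to world coordinates). Camera axes: x right, y down, z forward; pixel columns grow to the right and rows downward; lengths in m; the calibration is good to about 2 mm. A picture is of the moment at which its call begins. camera_params takes no time and is no camera call.
- r.hand_in(): hands the job in; it is judged then, once.
The state is a dict: "clock": time; "joints": joint angles; "qvel": joint speeds; "tau": joint torques, N m; "tcp_pos": TCP position; "orientation": TCP orientation; "contact_force": force on the tool from outside, world axes, zero at the start; "moment": the same for the moment, N m; "grip_width": finger opening in m; "gripper_force": force on a finger pad.
Only numpy, scipy, OpenCV 4.12 (cv2) and the standard library are available. Lean on these libraries where they do the work, as an engineer would, in place of code of your own. Each camera call takes 0.05 s, during which the arm holds its last target. There are 200 camera calls.

### The job

Get the maamoul press ready: swing the keeper of the press stand fully open by its black handle, then take the red mould barrel from the lazy Susan and slide it, flange first, over the leaning white spigot, keeping hold of it until it is pressed fully home with its flange flat on the plate. Then swing the keeper fully closed again so that it locks over the flange, let go, and leave the jars and all the other tableware where they stand.

Things in the scene. Friction and masses are not known exactly. Their poses are not given: they have to be found in the camera images.
- barrel: Red plastic mould barrel: a straight open tube 95 mm long, outside diameter 52, bore 40 mm, right through, with a flange 80 mm in diameter and 8 mm thick at its foot; 0.1 to 0.16 kg. It stands upright on the lazy Susan, flange down. Origin at the centre of the flange's underside, z up along the tube's axis (it is the same all round).
- susan: Round bamboo lazy Susan, 340 mm across, its top 40 mm above its origin (centre of its underside, on the table). It does not turn now. The barrel and three jars stand on it, about 140 mm apart from one another around a circle of 100 mm radius, any of them in any place.
- press_head: Sloping aluminium plate on the fixed grey stand, with its white spigot. Origin: centre of the spigot's foot on the plate's face, 90 mm above the table. z runs along the spigot (leaning 30 degrees from vertical towards the robot's side), x up the slope, y level towards the keeper. Spigot: 36 mm diameter, 62 mm long, the last 17 mm tapering to 20. Plate: x -55 to 55, y -55 to 100 mm.
- keeper (a joint): Rotary steel keeper bar turning parallel to the plate, rad: 0 closed (inner end over the flange's place, 12 mm above the plate, blocking it), 1.4 fully open. Pivot at (0, 75 mm) in press_head's x, y; 45 mm inward reach, 55 mm outward to the handle. At value q the handle is at x = -55 sin q, y = 75 + 55 cos q. Stiff (0.12 N m), stays where left.
- keeper_grip (a point): Point on the axis of the keeper's black handle, 60 mm above the plate face. The handle is a round post, 16 mm in diameter, parallel to the spigot, from 12 to 80 mm above the plate face.
- jar0: Clear glass jar with a steel cap, 58 mm in diameter, 75 mm high, on the lazy Susan; origin at its underside. Leave alone.
- jar1: Amber glass jar with a brass cap, same size. Leave alone.
- jar2: Green glass jar with a white cap, same size. Leave alone.
- plate: Dessert plate, white with blue pattern, 150 mm across, 16 mm high, on the table. Leave alone.
- tongs: Steel sugar tongs, 135 mm long, lying on the table. Leave alone.
- sugar_bowl: Blue bowl, 90 mm across, 50 mm high, on the table. Leave alone.
- wood_mould: Dark wooden mould with a handle, 195 mm long, 28 mm high, on the table. Leave alone.
- mug: Terracotta mug, 76 mm across, 85 mm high, on the table. Leave alone.
Mind the look-alikes: they are no part of the job. Leave any purple look-alike of the barrel alone.

How it is judged:
On the way, in this order (a step that is already met when the one before it is completed fails the run):
1. the keeper is swung open (at least 1.1 rad) (value of joint keeper above 1.1 rad), for 0.1 s.
2. the barrel is lifted off the lazy Susan in the gripper (height (world z) of barrel above 0.07 m and contact force between the fingers and barrel above 0.5 N), for 0.2 s.
3. the barrel is fully home on the spigot (flange within 7 mm of the seat, axis within 0.1 rad) with the fingers still on it (distance between barrel and press_head below 0.007 m and angle between the z axis of barrel and the z axis of press_head, either way round below 0.1 rad and contact force between the fingers and barrel above 0.3 N), for 0.2 s.
At the end, for the whole second after the job is handed in: The barrel is on the spigot, at rest, fully home: its origin within 7 mm of press_head's, its axis within 0.1 rad of the spigot's; the keeper is closed to below 0.15 rad, and everything is let go (distance between barrel and press_head below 0.007 m and angle between the z axis of barrel and the z axis of press_head, either way round below 0.1 rad and value of joint keeper below 0.15 rad and linear speed of barrel below 0.02 m/s); the robot touches nothing.
It fails at once if a jar or another bystander (jar0, jar1, jar2, plate, tongs, sugar_bowl, wood_mould, mug) is moved by more than 40 mm (distance of any of jar0, jar1, jar2, plate, tongs, sugar_bowl, wood_mould, mug from where it was at the start of the episode above 0.04 m).
It fails at once if a jar, the mug or the sugar bowl is tipped by more than 0.5 rad (angle between any of jar0, jar1, jar2, sugar_bowl, mug's own z axis and vertical above 0.5 rad).
It also fails if it takes over 72 s, if anything falls off the work surface, if the arm or the gripper's body presses on something with over 40 N, if the wrist force passes 120 N, or if a joint passes its speed limit or range.

## Working session

There is one attempt and no reset: what is moved stays moved. The work goes in short steps, Python scripts to look and compute and a tool call to move; the robot and the scene stay as the last step left them, time stands still between calls to the robot, and variables do not carry over. Pictures are saved under pics/ and viewed, at most 10 in all, crops included, and the job is handed in when it is done.

Besides the shell and the picture viewer there is one more tool, called after "Call:" by a JSON object that holds its "method" and its "body", one argument or row to a line. move_arm: Moves the arm, as the interface text tells. Its arguments: {"type":"object","properties":{"rows":{"type":"array"},"fingers":{"type":"number"},"newtons":{"type":"number"}},"required":["rows"]}

```bash
mkdir -p pics; python3 - <<'E'
from bench import r
import cv2,numpy as np
np.set_printoptions(precision=4,suppress=True)
for n in("scene","top"):
    f=r.grab_frame(n);cv2.imwrite(f"pics/{n}0.png",f)
    p=r.camera_params(n);print(n,p)
print(r.get_obs(),r.tips_ahead)
E
ls
```

```text
scene {'fx': 486.23217321211666, 'fy': 486.23217321211666, 'cx': 321.2315339548541, 'cy': 199.13278398588042, 'world_from_camera': array([[-0.8214,  0.4496, -0.3508,  1.0222],
       [ 0.5703,  0.646 , -0.5074,  0.7362],
       [-0.0015, -0.6169, -0.787 ,  1.3391],
       [ 0.    ,  0.    ,  0.    ,  1.    ]])}
top {'fx': 401.8708803339093, 'fy': 401.8708803339093, 'cx': 316.213613115673, 'cy': 206.53878951096414, 'world_from_camera': array([[ 0.004 , -0.9843,  0.1764,  0.2834],
       [-1.    , -0.0051, -0.0054, -0.0455],
       [ 0.0062, -0.1764, -0.9843,  1.1075],
       [ 0.    ,  0.    ,  0.    ,  1.    ]])}
{'clock': 0.1, 'joints': array([-1.3441,  0.4777,  0.0224,  1.5563, -0.0115,  1.1093, -0.0831]), 'qvel': array([-0.0004, -0.0021,  0.0016, -0.0032,  0.0007,  0.0006, -0.0009]), 'tau': array([  0.0046, -59.7762,   1.6142, -28.1954,   0.0129,   0.005 ,
        -0.    ]), 'tcp_pos': array([0.2216, 0.637 , 0.2444]), 'orientation': array([-0.5234, -3.0975,  0.0025]), 'contact_force': array([ 0.5981, -0.2512,  0.4525]), 'moment': array([ 0.0124,  0.0469, -0.0175]), 'gripper_force': 0.0, 'grip_width': 0.0852648573234652} 0.014
pics
```

View pics/scene0.png

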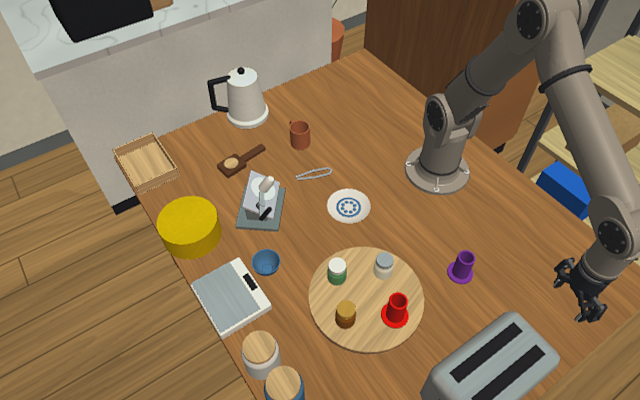

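View pics/top0.png

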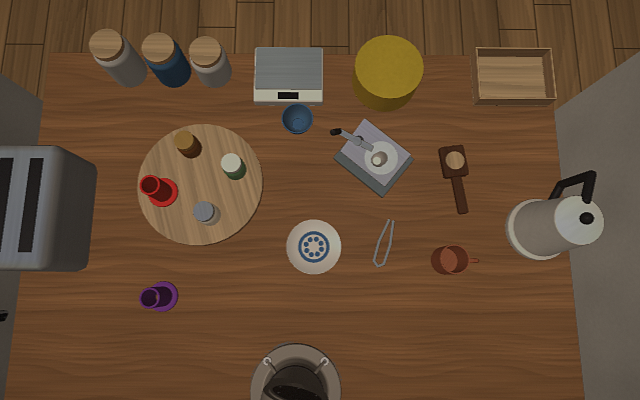

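The candidates are the red barrel (scene 397,308; top 158,190), standing on the Susan with its flange down, and the purple look-alike (scene 462,266; top 158,296), standing on the table. I choose the red one. The press stand is at scene (262,200), top (375,157). Next is a close crop of the barrel and the press.

```bash
python3 - <<'E'
import cv2,numpy as np
s=cv2.imread("pics/scene0.png");t=cv2.imread("pics/top0.png")
z=lambda im,x,y,w,h:cv2.resize(im[y:y+h,x:x+w],(400,300),interpolation=cv2.INTER_CUBIC)
cv2.imwrite("pics/c1.png",np.vstack([np.hstack([z(s,222,160,80,60+0),z(t,325,110,100,75)]),np.hstack([z(s,355,270,80,60),z(t,120,150,100,75)])]))
E
```

```text
(no output)
```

View pics/c1.png

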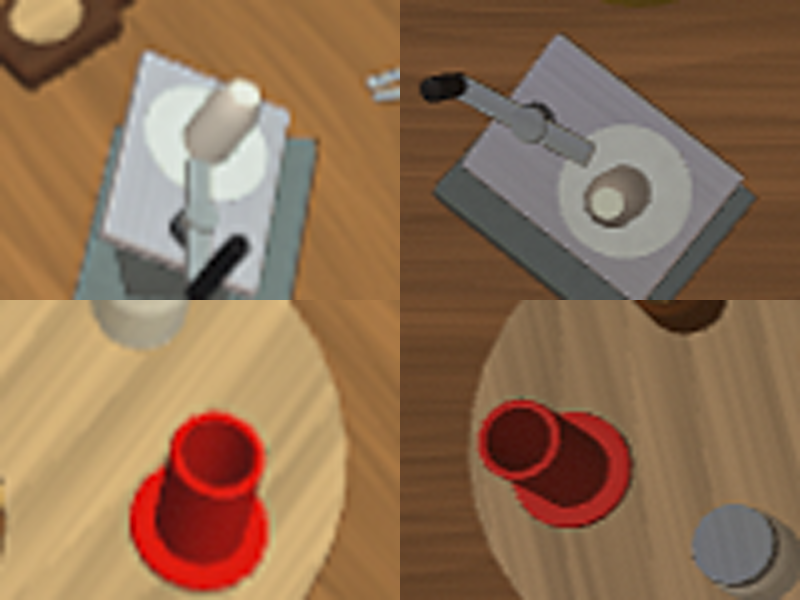

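The crop confirms the red barrel. Its rim centre is at about scene (398,301), top (150,185), and its flange is down on the Susan. The press plate's corners are clear in both views, and the keeper is near closed. Now I'll locate everything.

```bash
cat > h.py <<'E'
from bench import r
import cv2,numpy as np
from scipy.spatial.transform import Rotation as R
np.set_printoptions(precision=4,suppress=True)
def ray(n,p):
    c=r.camera_params(n);M=c["world_from_camera"]
    return M[:3,3],M[:3,:3]@np.array([(p[0]-c["cx"])/c["fx"],(p[1]-c["cy"])/c["fy"],1])
def onz(n,p,z):
    o,d=ray(n,p);return o+d*(z-o[2])/d[2]
def tri(ps,pt):
    a,u=ray("scene",ps);b,v=ray("top",pt)
    t=np.linalg.lstsq(np.c_[u,-v],b-a,rcond=None)[0];P,Q=a+u*t[0],b+v*t[1]
    return (P+Q)/2,np.linalg.norm(P-Q)
E
python3 - <<'E'
from h import *
S=lambda u,v:(222+u/5-.4,160+v/5-.4); T=lambda u,v:(325+(u-400)/4-.4,110+v/4-.4)
L=[("scene",S(145,50),55,-55),("scene",S(105,235),55,100),("scene",S(290,115),-55,-55),("scene",S(260,290),-55,100),
("top",T(558,33),55,100),("top",T(745,180),55,-55),("top",T(462,165),-55,100)]
A=[];B=[]
for n,p,x,y in L:
    w=onz(n,p,.09+x*.0005);A.append([x*.001*np.cos(np.pi/6),y*.001]);B.append(w[:2]);print(n,x,y,w)
A=np.array(A);B=np.array(B)
for sel in (slice(0,4),slice(4,7),slice(0,7)):
    a,b=A[sel],B[sel];am,bm=a.mean(0),b.mean(0)
    U,s,V=np.linalg.svd((a-am).T@(b-bm));Rr=V.T@U.T
    if np.linalg.det(Rr)<0: V[1]*=-1;Rr=V.T@U.T
    t=bm-Rr@am;print("origin",t,"yaw x",np.arctan2(Rr[1,0],Rr[0,0]),"res",np.linalg.norm(a@Rr.T+t-b,axis=1))
# spigot tip, handle top
print("tip",tri(S(242,95),T(607,204)),"expect z .1437")
print("handletop",tri(S(240,243),T(432,88)))
# barrel
for n,f in(("scene","scene0"),("top","top0")):
    im=cv2.imread(f"pics/{f}.png");hsv=cv2.cvtColor(im,cv2.COLOR_BGR2HSV)
    m=(((hsv[...,0]<6)|(hsv[...,0]>174))&(hsv[...,1]>190)&(hsv[...,2]>60)).astype(np.uint8)
    k,l,st,c=cv2.connectedComponentsWithStats(m);print(n,[(st[i],c[i]) for i in range(1,k) if st[i][4]>60])
rs=(355+217/5-.4,270+155/5-.4);rt=(120+120/4-.4,150+140/4-.4)
print("rim",tri(rs,rt),onz("scene",rs,.135),onz("top",rt,.135))
print("flange top ctr",onz("scene",(355+200/5-.4,270+220/5-.4),.048),onz("top",(120+173/4-.4,150+170/4-.4),.048))
for n,p in dict(amber=(346,307),green=(337,265),clear=(384,259)).items(): print(n,onz("scene",p,.115))
E
```

```text
scene 55 -55 [ 0.6003 -0.29    0.1175]
scene 55 100 [ 0.6983 -0.1685  0.1175]
scene -55 -55 [ 0.5292 -0.2275  0.0625]
scene -55 100 [ 0.6231 -0.1126  0.0625]
top 55 100 [ 0.6965 -0.1749  0.1175]
top 55 -55 [ 0.5976 -0.2933  0.1175]
top -55 100 [ 0.6244 -0.1154  0.0625]
origin [ 0.5986 -0.2171] yaw x -0.6817503526123092 res [0.0006 0.001  0.0032 0.0034]
origin [ 0.5963 -0.2214] yaw x -0.697863587391096 res [0.0007 0.0008 0.0013]
origin [ 0.5976 -0.219 ] yaw x -0.6918253020422429 res [0.002  0.0038 0.0048 0.0018 0.003  0.0022 0.0038]
tip (array([ 0.5751, -0.2013,  0.1391]), np.float64(0.001288198777780357)) expect z .1437
handletop (array([ 0.6438, -0.0902,  0.1537]), np.float64(0.002075745622732403))
scene [(array([381, 293,  27,  35, 725], dtype=int32), array([395.2441, 310.7283]))]
top [(array([140, 175,  38,  32, 802], dtype=int32), array([159.0873, 190.1359]))]
rim (array([0.512 , 0.3636, 0.1308]), np.float64(0.0003508603652858273)) [0.5139 0.3648 0.135 ] [0.5108 0.3619 0.135 ]
flange top ctr [0.5114 0.3634 0.048 ] [0.5107 0.3613 0.048 ]
amber [0.6341 0.2923 0.115 ]
green [0.5771 0.1718 0.115 ]
clear [0.4528 0.2338 0.115 ]
```

```bash
cat >> h.py <<'E'
O=np.array([.5973,-.2195,.09]);YAW=-.692
xh=np.array([np.cos(YAW),np.sin(YAW),0]);Yp=np.array([-np.sin(YAW),np.cos(YAW),0])
C,Sn=np.cos(np.pi/6),.5
Xp=C*xh+np.array([0,0,Sn]);Zp=-Sn*xh+np.array([0,0,C])
loc=lambda x,y,z:O+(x*Xp+y*Yp+z*Zp)/1000
grip=lambda q,h:loc(-55*np.sin(q),75+55*np.cos(q),h)
def rel(P,grasp=True):
    "shift (cm) in tool axes that brings grasp point to P, and twist aligning tool y with press y"
    o=r.get_obs();M=R.from_rotvec(o["orientation"]).as_matrix()
    T=np.array(P)+(M[:,2]*.005 if grasp else 0)
    d=M.T@(T-o["tcp_pos"])*100
    l=M.T@Yp;tw=np.degrees(np.arctan2(-l[0],l[1]));tw=(tw+90)%180-90
    return np.round(d,2),round(tw,1)
E
python3 - <<'E'
from h import *
o=r.get_obs();print(R.from_rotvec(o["orientation"]).as_matrix(),o["joints"][6])
g=grip(.14,60);print(g,rel(g),rel(g+[0,0,.12]))
print(np.linalg.norm(grip(1.4,60)[:2]),grip(1.4,60),Xp,Yp,Zp)
E
```

```text
[[-0.9445  0.3285 -0.0004]
 [ 0.3285  0.9445 -0.0016]
 [-0.0001 -0.0016 -1.    ]] -0.08307940256834619
[ 0.6517 -0.0964  0.1381] (array([-64.72, -55.13,  11.23]), np.float64(20.5)) (array([-64.72, -55.15,  -0.77]), np.float64(20.5))
0.6012026257592528 [ 0.5919 -0.1055  0.1149] [ 0.6668 -0.5526  0.5   ] [0.6381 0.77   0.    ] [-0.385  0.319  0.866]
```

Call:
{"method": "move_arm", "body": {
  "rows": [-64.7, -55.1, -0.8, 20.5, -64.7, -55.1, -0.8, 20.5, -64.7, -55.1, -0.8, 20.5, -64.7, -55.1, -0.8, 20.5, -64.7, -55.1, -0.8, 20.5, -64.7, -55.1, -0.8, 20.5, -64.7, -55.1, -0.8, 20.5, -64.7, -55.1, -0.8, 20.5, -64.7, -55.1, -0.8, 20.5, -64.7, -55.1, -0.8, 20.5],
  "fingers": 0.6
}}

```text
clock: 1.35
tcp_pos: [0.5385, 0.0967, 0.2511]
orientation: [-1.066, -2.955, -0.0]
contact_force: [1.0, 1.6, 0.4]
grip_width: 0.0511
gripper_force: 0.0
```

```bash
python3 - <<'E'
from h import *
g=grip(.14,60);print(r.get_obs()["tcp_pos"],rel(g),rel(g+[0,0,.10]))
E
```

```text
[0.5385 0.0967 0.2511] (array([-21.04,  -7.65,  11.79]), np.float64(-0.0)) (array([-21.04,  -7.65,   1.79]), np.float64(-0.0))
```

Call:
{"method": "move_arm", "body": {
  "rows": [-21, -7.6, 0, 0, -21, -7.6, 0, 0, -21, -7.6, 0, 0, -21, -7.6, 0, 0, -21, -7.6, 0, 0, -21, -7.6, 0, 0, -21, -7.6, 0, 0]
}}

```text
clock: 2.22
tcp_pos: [0.6508, -0.0922, 0.251]
orientation: [-1.063, -2.956, -0.001]
contact_force: [0.7, 0.6, -0.6]
grip_width: 0.0514
gripper_force: 0.0
```

```bash
python3 - <<'E'
from h import *
g=grip(.14,60);print(r.get_obs()["tcp_pos"],rel(g))
a=r.grab_frame("scene")[130:250,210:370];b=r.grab_frame("top")[80:200,300:460]
z=lambda i:cv2.resize(i,(800,600)[:1]*1+(0,) if 0 else (400,300),interpolation=cv2.INTER_CUBIC)
cv2.imwrite("pics/c2.png",np.hstack([z(a),z(b)]))
E
```

```text
[ 0.6508 -0.0922  0.251 ] (array([-0.36, -0.28, 11.79]), np.float64(0.1))
```

View pics/c2.png

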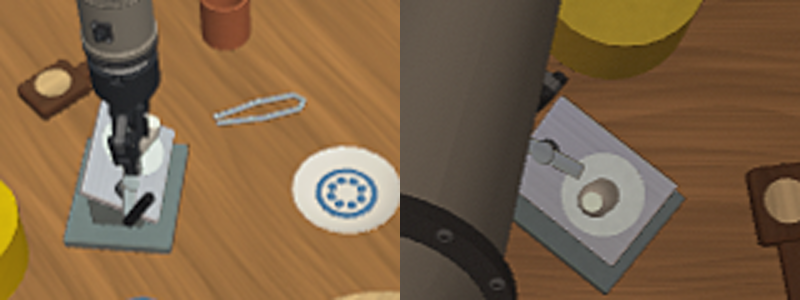

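The gripper stands over the keeper handle, and the yellow tin and tongs are clear of it. Descending.

Call:
{"method": "move_arm", "body": {
  "rows": [-0.3, -0.2, 5, 0, -0.3, -0.2, 8, 0, -0.3, -0.2, 10, 0, -0.3, -0.2, 11.6, 0, -0.3, -0.2, 11.6, 0, -0.3, -0.2, 11.6, 0]
}}

```text
clock: 3.08
tcp_pos: [0.6529, -0.0977, 0.1362]
orientation: [1.066, 2.953, 0.001]
contact_force: [-0.2, -0.7, 0.3]
grip_width: 0.0511
gripper_force: 0.0
```

Call:
{"method": "move_arm", "body": {
  "rows": [0, 0, 0, 0, 0, 0, 0, 0, 0, 0, 0, 0, 0, 0, 0, 0, 0, 0, 0, 0],
  "fingers": 0,
  "newtons": 25
}}

```text
clock: 3.7
tcp_pos: [0.6521, -0.098, 0.1359]
orientation: [1.067, 2.955, -0.0]
contact_force: [-2.9, 0.2, 6.1]
grip_width: 0.0152
gripper_force: 26.2
```

```bash
python3 - <<'E'
from h import *
o=r.get_obs();print(o["tcp_pos"],o["grip_width"],o["gripper_force"],o["contact_force"])
g=grip(.14,60);print(rel(g))
for q in np.arange(.1,1.46,.15):print(round(q,2),rel(o["tcp_pos"]+grip(q,60)-grip(.14,60),False)[0])
E
```

```text
[ 0.6521 -0.098   0.1359] 0.015224238203678409 26.192065179347992 [-2.8929  0.1532  6.1138]
(array([0.14, 0.1 , 0.28]), np.float64(-0.1))
0.1 [-0.19  0.03 -0.11]
0.25 [ 0.51 -0.12  0.3 ]
0.4 [ 1.19 -0.38  0.69]
0.55 [ 1.82 -0.76  1.05]
0.7 [ 2.4  -1.24  1.39]
0.85 [ 2.91 -1.82  1.68]
1.0 [ 3.34 -2.48  1.93]
1.15 [ 3.68 -3.2   2.12]
1.3 [ 3.92 -3.98  2.26]
1.45 [ 4.06 -4.79  2.34]
```

Call:
{"method": "move_arm", "body": {
  "rows": [0.5, -0.1, 0.3, 0, 1.2, -0.4, 0.7, 0, 1.8, -0.75, 1.05, 0, 2.4, -1.25, 1.4, 0, 2.9, -1.8, 1.7, 0, 3.35, -2.5, 1.9, 0, 3.7, -3.2, 2.1, 0, 3.9, -4.0, 2.25, 0, 4.05, -4.5, 2.3, 0, 4.05, -4.6, 2.3, 0]
}}

```text
clock: 4.95
tcp_pos: [0.5907, -0.1006, 0.1101]
orientation: [-1.056, -2.953, -0.007]
contact_force: [1.7, 12.3, -10.8]
grip_width: 0.015
gripper_force: 27.8
```

```bash
python3 - <<'E'
from h import *
o=r.get_obs();print(o["tcp_pos"],o["grip_width"],o["gripper_force"],o["contact_force"])
for q in(1.2,1.3,1.4): print(rel(grip(q,60)))
E
```

```text
[ 0.5907 -0.1006  0.1101] 0.014997117284069208 27.755989730358124 [  1.6812  12.3238 -10.7907]
(array([-0.66,  0.76, -0.13]), np.float64(0.3))
(array([-0.5 ,  0.24, -0.04]), np.float64(0.3))
(array([-0.4 , -0.3 ,  0.02]), np.float64(0.3))
```

Call:
{"method": "move_arm", "body": {
  "rows": [0, 0.1, 0, 0, 0, 0.1, 0, 0, 0, 0.1, 0, 0, 0, 0.1, -5, 0, 0, 0.1, -10, 0, 0, 0.1, -14, 0, 0, 0.1, -14, 0],
  "fingers": 0.5
}}

```text
clock: 5.82
tcp_pos: [0.5942, -0.1075, 0.2561]
orientation: [1.066, 2.948, 0.003]
contact_force: [-0.4, -1.1, 0.1]
grip_width: 0.0425
gripper_force: 0.0
```

```bash
python3 - <<'E'
from h import *
o=r.get_obs();print(o["tcp_pos"],o["grip_width"],o["contact_force"])
B=np.array([.512,.3633,.04])
print(rel(B+[0,0,.20]), rel(B+[0,0,.07]),o["joints"])
E
```

```text
[ 0.5942 -0.1075  0.2561] 0.04254095008963846 [-0.4477 -1.0812  0.0785]
(array([36.43, 30.93,  2.03]), np.float64(-0.1)) (array([36.51, 30.87, 15.03]), np.float64(-0.1)) [-0.2737  0.3671  0.4551  1.7504 -0.1829  1.0584  1.1211]
```

Call:
{"method": "move_arm", "body": {
  "rows": [36.5, 30.9, 2, 0, 36.5, 30.9, 2, 0, 36.5, 30.9, 2, 0, 36.5, 30.9, 2, 0, 36.5, 30.9, 2, 0, 36.5, 30.9, 2, 0, 36.5, 30.9, 2, 0, 36.5, 30.9, 2, 0, 36.5, 30.9, 2, 0, 36.5, 30.9, 2, 0],
  "fingers": 1
}}

```text
clock: 7.08
tcp_pos: [0.5088, 0.3632, 0.2313]
orientation: [-1.068, -2.955, 0.003]
contact_force: [0.2, -0.7, -0.5]
grip_width: 0.0855
gripper_force: 0.0
```

```bash
python3 - <<'E'
from h import *
o=r.get_obs();print(o["tcp_pos"],o["grip_width"],o["contact_force"])
B=np.array([.512,.3633,.04])
print(rel(B+[0,0,.07]),o["joints"])
a=r.grab_frame("scene");b=r.grab_frame("top")
z=lambda i:cv2.resize(i,(400,300),interpolation=cv2.INTER_CUBIC)
cv2.imwrite("pics/c3.png",np.vstack([np.hstack([z(a[120:240,200:360]),z(b[90:210,300:460])]),np.hstack([z(a[210:360,310:510]),z(b[110:260,100:300])])]))
E
```

```text
[0.5088 0.3632 0.2313] 0.0855337764838575 [ 0.1813 -0.7177 -0.4957]
(array([-0.24,  0.23, 12.63]), np.float64(-0.1)) [-0.9363  0.4172  0.2889  1.7102 -0.1336  1.0353  0.275 ]
```

View pics/c3.png

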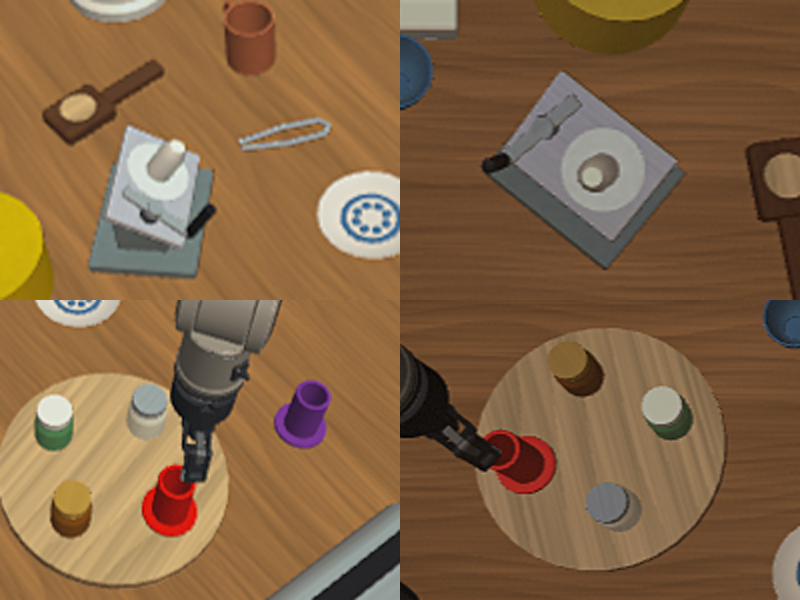

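The keeper is open, with its bar swung across at top about (535,130) in the crop, and the gripper is over the barrel. Descending to grasp.

Call:
{"method": "move_arm", "body": {
  "rows": [-0.2, 0.2, 4, 0, -0.2, 0.2, 8, 0, -0.2, 0.2, 11, 0, -0.2, 0.2, 12.6, 0, -0.2, 0.2, 12.6, 0, -0.2, 0.2, 12.6, 0]
}}

```text
clock: 7.92
tcp_pos: [0.5125, 0.365, 0.1076]
orientation: [1.067, 2.954, 0.003]
contact_force: [0.2, -0.8, -0.1]
grip_width: 0.0855
gripper_force: 0.0
```

Call:
{"method": "move_arm", "body": {
  "rows": [0, 0, 0, 0, 0, 0, 0, 0, 0, 0, 0, 0, 0, 0, 0, 0],
  "fingers": 0,
  "newtons": 20
}}

```text
clock: 8.43
tcp_pos: [0.5117, 0.365, 0.1072]
orientation: [1.066, 2.955, 0.001]
contact_force: [-0.9, -1.6, 5.6]
grip_width: 0.0523
gripper_force: 20.4
```

Call:
{"method": "move_arm", "body": {
  "rows": [0, 0, -3, 0, 0, 0, -6, 0, 0, 0, -10, 0, 0, 0, -14, 0, 0, 0, -18, 0, 0, 0, -18, 0]
}}

```text
clock: 9.18
tcp_pos: [0.513, 0.3658, 0.2899]
orientation: [1.065, 2.952, 0.01]
contact_force: [-0.5, -0.5, -1.9]
grip_width: 0.0522
gripper_force: 21.7
```

```bash
python3 - <<'E'
from h import *
o=r.get_obs();print(o["tcp_pos"],o["grip_width"],o["contact_force"],o["joints"])
# vertical barrel, flange centre just above tip
T=loc(0,0,62)
print(T,rel(T+[0,0,.06+.07]))
E
```

```text
[0.513  0.3658 0.2899] 0.05223548794594008 [-0.455  -0.5303 -1.9096] [-0.9461  0.3697  0.3038  1.6395 -0.1197  1.1437  0.2653]
[ 0.5734 -0.1997  0.1437] (array([-40.76, -39.66,   1.88]), np.float64(-0.0))
```

Call:
{"method": "move_arm", "body": {
  "rows": [-40.7, -39.6, 1, 0, -40.7, -39.6, 1, 0, -40.7, -39.6, 1, 0, -40.7, -39.6, 1, 0, -40.7, -39.6, 1, 0, -40.7, -39.6, 1, 0, -40.7, -39.6, 1, 0, -40.7, -39.6, 1, 0, -40.7, -39.6, 1, 0, -40.7, -39.6, 1, 0]
}}

```text
clock: 10.42
tcp_pos: [0.5698, -0.2061, 0.275]
orientation: [-1.079, -2.949, 0.006]
contact_force: [0.1, 1.2, -2.0]
grip_width: 0.0524
gripper_force: 21.9
```

Call:
{"method": "move_arm", "body": {
  "rows": [0, 0, 0, 0, 0, 0, 0, 0, 0, 0, 0, 0]
}}

```text
clock: 10.8
tcp_pos: [0.5721, -0.198, 0.276]
orientation: [-1.062, -2.956, -0.001]
contact_force: [-0.1, 0.4, -1.0]
grip_width: 0.0519
gripper_force: 21.9
```

```bash
python3 - <<'E'
from h import *
o=r.get_obs();print(o["tcp_pos"],o["grip_width"],o["contact_force"],o["joints"])
T=loc(0,0,62)
print(T,rel(T+[0,0,.02+.072]))
a=r.grab_frame("scene");b=r.grab_frame("top")
z=lambda i:cv2.resize(i,(400,300),interpolation=cv2.INTER_CUBIC)
cv2.imwrite("pics/c4.png",np.hstack([z(a[120:240,200:360]),z(b[90:210,300:460])]))
E
```

```text
[ 0.5721 -0.198   0.276 ] 0.05192132982112516 [-0.091   0.4199 -0.9898] [-0.1789  0.3654  0.5374  1.722  -0.2063  1.1111  1.3025]
[ 0.5734 -0.1997  0.1437] (array([-0.22, -0.05,  4.53]), np.float64(0.1))
```

View pics/c4.png

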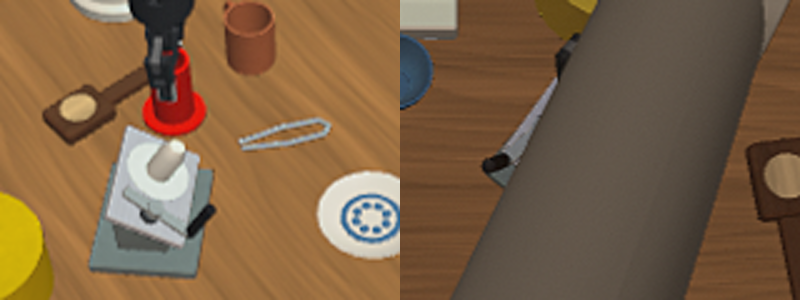

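```bash
python3 - <<'E'
from h import *
im=r.grab_frame("scene");hsv=cv2.cvtColor(im,cv2.COLOR_BGR2HSV)
m=(((hsv[...,0]<6)|(hsv[...,0]>174))&(hsv[...,1]>190)&(hsv[...,2]>60)).astype(np.uint8)
m[:,:230]=0;m[:,310:]=0;m[230:]=0
p=cv2.findNonZero(m)[:,0];print(p.min(0),p.max(0))
# widest rows: flange top ellipse, bottom edge
for y in range(p[:,1].max()-14,p[:,1].max()+1):
    x=p[p[:,1]==y,0];print(y,x.min(),x.max(),end="; ")
ps=[(255.5+ (0),164)]
xs=(p[:,0].min()+p[:,0].max())/2
# outline extremes: left/right at mid-height of the flange (z~.213), bottom edge on underside z~.209
for yy in(163,164,165,166):print(yy,onz("scene",(xs,yy),.213))
o=r.get_obs();print(o["tcp_pos"])
E
```

```text
[257 139] [281 173]
159 259 280; 160 258 280; 161 258 281; 162 257 281; 163 257 281; 164 257 281; 165 257 281; 166 257 281; 167 257 280; 168 258 280; 169 258 279; 170 259 278; 171 261 277; 172 262 275; 173 265 272; 163 [ 0.5724 -0.2009  0.213 ]
164 [ 0.5745 -0.1973  0.213 ]
165 [ 0.5767 -0.1937  0.213 ]
166 [ 0.5789 -0.1901  0.213 ]
[ 0.572  -0.199   0.2762]
```

```bash
cat >> h.py <<'E'
def gp(f,th,s=72):
    th=np.radians(th);return f+s/1000*(-np.sin(th)*xh+np.cos(th)*np.array([0,0,1]))
E
python3 - <<'E'
from h import *
T=loc(0,0,62);e=np.array([0,0,1])
f0=T+.006*e+.004*xh;f1=T-.010*e+.004*xh;f2=loc(0,0,48)
for k in(f0,f1):print(rel(gp(k,0)))
for a in np.linspace(0,1,7)[1:]:print(30*a,rel(gp(f1+a*(f2-f1),30*a))[0])
for d in(36,24,12,0,-3):print(d,rel(gp(loc(0,0,d),30))[0])
E
```

```text
(array([-0.56,  0.03,  5.95]), np.float64(0.0))
(array([-0.56,  0.03,  7.55]), np.float64(0.0))
5.0 [0.02 0.03 7.62]
10.0 [0.59 0.03 7.73]
15.0 [1.15 0.03 7.9 ]
20.0 [1.7  0.04 8.13]
24.999999999999996 [2.23 0.04 8.4 ]
30.0 [2.74 0.04 8.73]
36 [2.14 0.04 9.77]
24 [ 1.54  0.03 10.81]
12 [ 0.94  0.03 11.85]
0 [ 0.34  0.03 12.89]
-3 [ 0.19  0.03 13.15]
```

Call:
{"method": "move_arm", "body": {
  "rows": [-0.5, 0, 3, 0, -0.5, 0, 5, 0, -0.5, 0, 6, 0, -0.5, 0, 6.6, 0, -0.5, 0, 7.1, 0, -0.5, 0, 7.5, 0, -0.5, 0, 7.5, 0, -0.5, 0, 7.5, 0]
}}

```text
clock: 11.95
tcp_pos: [0.5761, -0.2033, 0.2016]
orientation: [1.066, 2.954, -0.0]
contact_force: [0.7, -0.6, -1.8]
grip_width: 0.0521
gripper_force: 21.9
```

```bash
python3 - <<'E'
from h import *
o=r.get_obs();print(o["contact_force"],o["moment"])
a=r.grab_frame("scene")
cv2.imwrite("pics/c5.png",cv2.resize(a[130:220,210:330],(600,450),interpolation=cv2.INTER_CUBIC))
T=loc(0,0,62);e=np.array([0,0,1]);f1=T-.010*e+.004*xh
print(rel(gp(f1,0)))
E
```

```text
[ 0.7136 -0.5765 -1.8033] [-0.2829 -0.4006 -0.04  ]
(array([0.03, 0.1 , 0.09]), np.float64(-0.0))
```

View pics/c5.png

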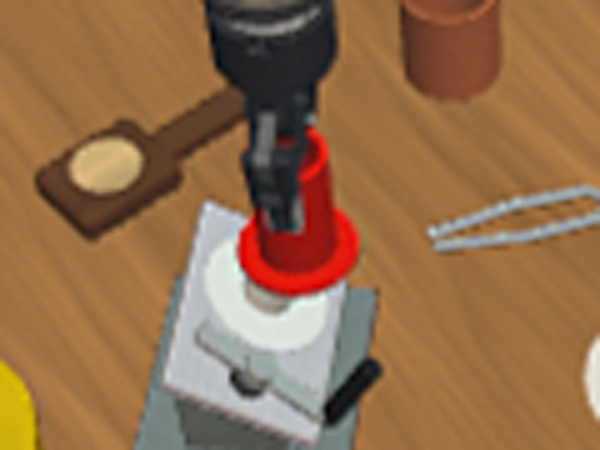

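The flange has covered the spigot tip: the spigot foot shows at about (265,295) in the crop, just below the flange at (300,260). There is no contact load. Now I'll tilt it by pulling the top downhill.

Call:
{"method": "move_arm", "body": {
  "rows": [0.6, 0, 0.15, 0, 1.2, 0, 0.25, 0, 1.75, 0, 0.45, 0, 2.3, 0, 0.65, 0, 2.8, 0, 0.95, 0, 3.3, 0, 1.25, 0, 3.3, 0, 1.25, 0]
}}

```text
clock: 12.88
tcp_pos: [0.5497, -0.1814, 0.1884]
orientation: [-1.065, -2.954, -0.0]
contact_force: [1.8, -2.1, -0.6]
grip_width: 0.0523
gripper_force: 21.2
```

```bash
python3 - <<'E'
from h import *
o=r.get_obs();print(o["contact_force"],o["moment"],o["joints"])
a=r.grab_frame("scene")
cv2.imwrite("pics/c6.png",cv2.resize(a[130:220,210:330],(600,450),interpolation=cv2.INTER_CUBIC))
for d in(48,36,24,12,0,-3):print(d,rel(gp(loc(0,0,d),30)))
E
```

```text
[ 1.8499 -2.1287 -0.5742] [-0.5293 -0.614  -0.0112] [-0.1799  0.4149  0.5065  1.8727 -0.2492  0.9175  1.3221]
48 (array([-0.08,  0.11, -0.04]), np.float64(-0.0))
36 (array([-0.68,  0.11,  1.  ]), np.float64(-0.0))
24 (array([-1.28,  0.11,  2.04]), np.float64(-0.0))
12 (array([-1.88,  0.11,  3.07]), np.float64(-0.0))
0 (array([-2.48,  0.11,  4.11]), np.float64(-0.0))
-3 (array([-2.63,  0.11,  4.37]), np.float64(-0.0))
```

View pics/c6.png

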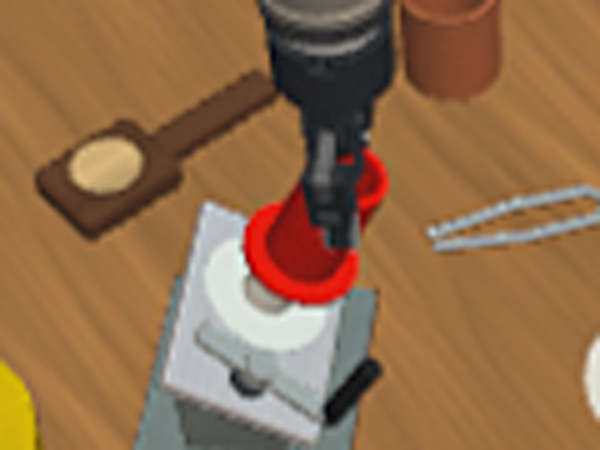

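The barrel is now tilted in line with the spigot, rim at (360,180) and flange at (300,250), with only about 3 N of contact. I'll slide it home.

Call:
{"method": "move_arm", "body": {
  "rows": [-0.3, 0.05, 0.5, 0, -0.6, 0.05, 1, 0, -0.9, 0.05, 1.5, 0, -1.2, 0.05, 2, 0, -1.5, 0.05, 2.55, 0, -1.8, 0.05, 3.05, 0, -1.8, 0.05, 3.05, 0]
}}

```text
clock: 13.8
tcp_pos: [0.5644, -0.1932, 0.1576]
orientation: [-1.066, -2.955, 0.001]
contact_force: [1.8, -0.6, -1.4]
grip_width: 0.0523
gripper_force: 21.2
```

Call:
{"method": "move_arm", "body": {
  "rows": [-0.15, 0, 0.25, 0, -0.3, 0, 0.5, 0, -0.45, 0, 0.75, 0, -0.6, 0, 1, 0, -0.6, 0, 1, 0]
}}

```text
clock: 14.42
tcp_pos: [0.566, -0.1939, 0.1478]
orientation: [-1.061, -2.947, -0.005]
contact_force: [-12.4, 8.4, 13.1]
grip_width: 0.0521
gripper_force: 22.1
```

```bash
python3 - <<'E'
from h import *
o=r.get_obs();print(o["contact_force"],o["moment"],o["gripper_force"])
a=r.grab_frame("scene")
cv2.imwrite("pics/c7.png",cv2.resize(a[130:220,210:330],(600,450),interpolation=cv2.INTER_CUBIC))
for d in(12,0,-3):print(d,rel(gp(loc(0,0,d),30)))
E
```

```text
[-12.3825   8.3709  13.0731] [1.5719 2.1462 0.0246] 22.08083094097674
12 (array([ 0.17,  0.02, -0.99]), np.float64(0.0))
0 (array([-0.44,  0.02,  0.05]), np.float64(0.0))
-3 (array([-0.59,  0.02,  0.31]), np.float64(0.0))
```

View pics/c7.png

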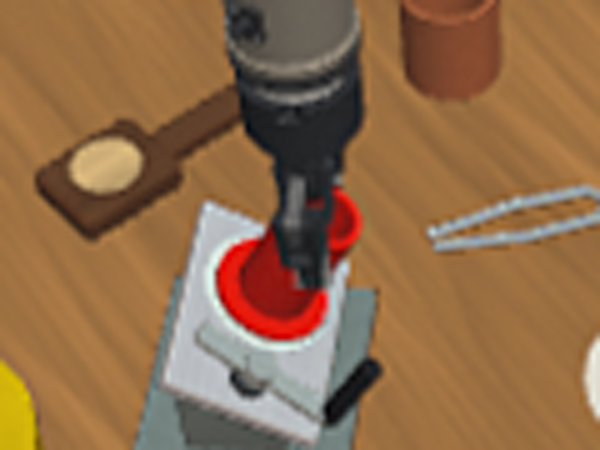

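Call:
{"method": "move_arm", "body": {
  "rows": [0, 0, 0.1, 0, 0, 0, 0.2, 0, 0, 0, 0.3, 0, 0, 0, 0.3, 0],
  "newtons": 35
}}

```text
clock: 14.98
tcp_pos: [0.5651, -0.1932, 0.1453]
orientation: [-1.06, -2.946, -0.006]
contact_force: [-16.6, 11.3, 20.2]
grip_width: 0.0522
gripper_force: 34.1
```

```bash
python3 - <<'E'
from h import *
o=r.get_obs();print(o["contact_force"],o["moment"],o["gripper_force"])
for d in(0,-3):print(d,rel(gp(loc(0,0,d),30)))
im=r.grab_frame("scene");hsv=cv2.cvtColor(im,cv2.COLOR_BGR2HSV)
m=(((hsv[...,0]<6)|(hsv[...,0]>174))&(hsv[...,1]>150)&(hsv[...,2]>60)).astype(np.uint8)
m[:,:240]=0;m[:,300:]=0;m[240:]=0;m[:165]=0
p=cv2.findNonZero(m)[:,0];print("red",p.min(0),p.max(0))
c=r.camera_params("scene");M=np.linalg.inv(c["world_from_camera"])
def pj(P):
    q=M[:3,:3]@P+M[:3,3];return np.array([c["fx"]*q[0]/q[2]+c["cx"],c["fy"]*q[1]/q[2]+c["cy"]])
t=np.linspace(0,6.28,200)
for d in(0,3,6,10):
    k=np.array([pj(loc(40*np.cos(a),40*np.sin(a),h+d)) for a in t for h in(0,8)]);print(d,k.min(0),k.max(0))
# white seat disc extremes at clean view
k=np.array([pj(loc(x,y,0)) for x in(-55,55) for y in(-55,100)]);print(k)
E
```

```text
[-16.5708  11.3046  20.2448] [2.0642 3.0693 0.1152] 34.135953672230244
0 (array([-0.55,  0.02, -0.21]), np.float64(0.1))
-3 (array([-0.7 ,  0.02,  0.04]), np.float64(0.1))
red [253 168] [282 197]
0 [251.6825 176.2898] [274.8165 198.1524]
3 [252.0439 175.81  ] [275.2014 197.6938]
6 [252.4062 175.3289] [275.5872 197.2339]
10 [252.8908 174.6856] [276.1032 196.6189]
[[279.9021 181.4121]
 [273.332  217.8744]
 [250.6283 169.0138]
 [242.0802 205.6134]]
```

```bash
cat >> h.py <<'E'
_c=r.camera_params("scene");_M=np.linalg.inv(_c["world_from_camera"])
def pj(P):
    q=_M[:3,:3]@P+_M[:3,3];return np.array([_c["fx"]*q[0]/q[2]+_c["cx"],_c["fy"]*q[1]/q[2]+_c["cy"]])
def prof(im,f,ts):
    P=np.array([pj(f(t)) for t in ts],np.float32)
    return cv2.remap(im,P[None,:,0],P[None,:,1],cv2.INTER_LINEAR)[0]
E
python3 - <<'E'
from h import *
a=cv2.imread("pics/scene0.png");b=r.grab_frame("scene");cv2.imwrite("pics/now.png",b)
ts=np.arange(30,62,2)
for nm,f in dict(y=lambda t:loc(0,t,0),xy=lambda t:loc(t*.7,t*.7,0),x=lambda t:loc(t,0,0),ny=lambda t:loc(0,-t,0)).items():
    A=prof(a,f,ts);B=prof(b,f,ts)
    print(nm,"\n t",ts,"\n G0",A[:,1],"\n G1",B[:,1],"\n R1",B[:,2])
o=loc(0,0,0)
for d in (0,4,8):  # outermost image position of the flange edge along the line, in mm on the plate
    for nm,u in dict(y=(0,1),xy=(.707,.707),x=(1,0)).items():
        e=pj(loc(60*u[0],60*u[1],0))-pj(o);s=60/(e@e)
        ks=[(pj(loc(40*np.cos(q),40*np.sin(q),d+h))-pj(o)) for q in np.linspace(0,6.28,720) for h in(0,8)]
        n=np.array([-e[1],e[0]])/np.linalg.norm(e)
        print(d,nm,round(max(k@e*s for k in ks if abs(k@n)<.3),1),end=" ")
E
```

```text
y 
 t [30 32 34 36 38 40 42 44 46 48 50 52 54 56 58 60] 
 G0 [168 168 169 170 171 172 172 172 171 171 169 168 168 168 169 169] 
 G1 [ 23  17   7  34 108 172 210 233 211 189 176 165 167 169 169 167] 
 R1 [228 219 203 186 176 180 204 217 198 179 166 155 156 157 157 155]
xy 
 t [30 32 34 36 38 40 42 44 46 48 50 52 54 56 58 60] 
 G0 [227 227 227 227 228 226 222 213 198 187 184 183 185 187 187 187] 
 G1 [ 23  15   6  48 130 193 218 222 204 190 187 184 186 189 189 189] 
 R1 [229 212 188 176 179 195 208 208 195 184 182 180 182 184 185 185]
x 
 t [30 32 34 36 38 40 42 44 46 48 50 52 54 56 58 60] 
 G0 [226 226 226 226 227 228 221 207 192 188 192 190 182 141 109 103] 
 G1 [ 21  15  32  74 174 233 227 211 194 189 193 191 183 142 111 104] 
 R1 [228 231 199 166 194 214 213 202 188 184 187 187 181 153 136 142]
ny 
 t [30 32 34 36 38 40 42 44 46 48 50 52 54 56 58 60] 
 G0 [164 163 163 160 158 156 152 151 157 160 153 142 123 105 102 103] 
 G1 [23 23 22 24 26 27 29 29 28 29 33 38 45 53 56 59] 
 R1 [149 148 148 135 120 104  88  70  50  37  29  26  35  45  49  53]
0 y 39.9 0 xy 39.9 0 x 40.0 4 y 36.7 4 xy 36.7 4 x 38.8 8 y 33.4 8 xy 33.6 8 x 37.3
```

Call:
{"method": "move_arm", "body": {
  "rows": [0.1, 0, 0.1, 0, 0.2, 0, 0.15, 0, 0.3, 0, 0.2, 0, 0.3, 0, 0.2, 0, 0.3, 0, 0.2, 0]
}}

```text
clock: 15.7
tcp_pos: [0.5649, -0.193, 0.1448]
orientation: [-1.063, -2.951, -0.005]
contact_force: [-13.8, 8.5, 23.9]
grip_width: 0.0519
gripper_force: 34.4
```

```bash
python3 - <<'E'
from h import *
o=r.get_obs();f=o["contact_force"];print(f@xh,f@Yp,f[2],"axial",f@Zp,"lat",f@Xp)
print(rel(gp(loc(0,0,0),30)))
b=r.grab_frame("scene");ts=np.arange(30,62,2)
for nm,g in dict(y=lambda t:loc(0,t,0),xy=lambda t:loc(t*.7,t*.7,0),x=lambda t:loc(t,0,0)).items():
    print(nm,prof(b,g,ts)[:,1])
E
```

```text
-16.055668588661074 -2.2112390256072714 23.908622380168232 axial 28.733308645045398 lat -1.9503056824402218
(array([-0.58,  0.03, -0.26]), np.float64(0.0))
y [ 26  20  11  24  71 122 169 202 200 193 178 167 168 169 169 167]
xy [ 24  15   6  48 130 193 219 222 205 191 187 184 186 189 189 190]
x [ 22  14  31  74 173 233 227 211 194 190 193 191 183 142 110 104]
```

The barrel is solidly seated: pure axial load is 29 N with no further travel, and the flange edge lies where it should for home. I'll ease off, release and rise.

Call:
{"method": "move_arm", "body": {
  "rows": [0.1, 0, -0.2, 0, 0.1, 0, -0.2, 0, 0.1, 0, -0.2, 0]
}}

```text
clock: 16.12
tcp_pos: [0.5651, -0.1931, 0.1452]
orientation: [-1.064, -2.953, -0.002]
contact_force: [-6.1, 5.0, 8.4]
grip_width: 0.0514
gripper_force: 37.1
```

Call:
{"method": "move_arm", "body": {
  "rows": [0, 0, 0, 0, 0, 0, 0, 0, 0, 0, 0, 0, 0, 0, -2, 0, 0, 0, -5, 0, 0, 0, -9, 0, 0, 0, -13, 0, 0, 0, -13, 0],
  "fingers": 1
}}

```text
clock: 17.12
tcp_pos: [0.5677, -0.1954, 0.2785]
orientation: [1.065, 2.949, 0.002]
contact_force: [-0.5, -0.1, -0.7]
grip_width: 0.0852
gripper_force: 0.0
```

```bash
python3 - <<'E'
from h import *
o=r.get_obs();print(o["tcp_pos"],o["contact_force"],o["grip_width"])
b=r.grab_frame("scene");cv2.imwrite("pics/now2.png",b);ts=np.arange(30,62,2)
for nm,g in dict(y=lambda t:loc(0,t,0),xy=lambda t:loc(t*.7,t*.7,0),x=lambda t:loc(t,0,0)).items():
    print(nm,prof(b,g,ts)[:,1])
g=grip(1.35,62);print(g,rel(g),rel(g+[0,0,.12]))
# handle in view: dark pixels near it
gy=cv2.cvtColor(b,cv2.COLOR_BGR2GRAY);m=(gy[195:220,270:292]<45);y,x=np.nonzero(m)
print("handle px",x.min()+270,x.max()+270,y.min()+195,y.max()+195)
for q in(1.2,1.3,1.4):print(q,pj(grip(q,80)),pj(grip(q,12)))
hs=cv2.cvtColor(b,cv2.COLOR_BGR2HSV);k=(((hs[...,0]<6)|(hs[...,0]>174))&(hs[...,1]>150)&(hs[...,2]>60)).astype(np.uint8)
k[:,:240]=0;k[:,300:]=0;k[240:]=0;k[:150]=0;p=cv2.findNonZero(k)[:,0];print("red",p.min(0),p.max(0))
K=np.array([pj(loc(26*np.cos(a),26*np.sin(a),95)) for a in np.linspace(0,6.28,90)]);print("rim pred",K.min(0),K.max(0))
E
```

```text
[ 0.5677 -0.1954  0.2785] [-0.5387 -0.0759 -0.7106] 0.08521147488492763
y [ 24  19  12  26  72 122 168 202 200 192 178 166 167 170 169 167]
xy [ 23  15   6  48 131 193 219 222 205 191 187 184 186 189 189 190]
x [ 23  16  33  75 174 234 227 211 195 190 194 192 183 142 111 104]
[ 0.5932 -0.103   0.1169] (array([ 3.86,  8.72, 16.46]), np.float64(-0.0)) (array([3.83, 8.74, 4.46]), np.float64(-0.0))
handle px 275 285 202 214
1.2 [283.4254 204.0131] [274.1095 214.4323]
1.3 [284.1392 202.8975] [274.824  213.3256]
1.4 [284.7057 201.6892] [275.3951 212.1297]
red [253 167] [282 197]
rim pred [267.6783 165.49  ] [282.4866 179.2459]
```

The barrel stays home after release: the flange edges are unchanged and the rim is where predicted. Now back to the keeper handle.

Call:
{"method": "move_arm", "body": {
  "rows": [1.9, 4.3, 0, 0, 3.8, 8.7, 2, 0, 3.8, 8.7, 5, 0, 3.8, 8.7, 9, 0, 3.8, 8.7, 12, 0, 3.8, 8.7, 14.5, 0, 3.8, 8.7, 16.3, 0, 3.8, 8.7, 16.3, 0, 3.8, 8.7, 16.3, 0],
  "fingers": 0.5
}}

```text
clock: 18.3
tcp_pos: [0.5928, -0.1034, 0.1128]
orientation: [1.066, 2.954, 0.0]
contact_force: [0.9, -0.5, 0.5]
grip_width: 0.0426
gripper_force: 0.0
```

Call:
{"method": "move_arm", "body": {
  "rows": [0, 0, 0, 0, 0, 0, 0, 0, 0, 0, 0, 0, 0, 0, 0, 0, 0, 0, 0, 0],
  "fingers": 0,
  "newtons": 25
}}

```text
clock: 18.92
tcp_pos: [0.5929, -0.1031, 0.1131]
orientation: [1.066, 2.954, 0.001]
contact_force: [-1.2, 1.6, 5.0]
grip_width: 0.0151
gripper_force: 26.5
```

```bash
python3 - <<'E'
from h import *
o=r.get_obs();print(o["tcp_pos"],o["grip_width"],o["gripper_force"],o["contact_force"])
print(rel(grip(1.35,62)))
for q in np.arange(1.35,-.2,-.15):print(round(q,2),rel(o["tcp_pos"]+grip(q,62)-grip(1.35,62),False)[0])
E
```

```text
[ 0.5929 -0.1031  0.1131] 0.015083126724045806 26.530817449092865 [-1.2265  1.5681  5.0355]
(array([-0.02,  0.02,  0.12]), np.float64(-0.0))
1.35 [-0.  0.  0.]
1.2 [-0.21  0.79 -0.12]
1.05 [-0.52  1.53 -0.3 ]
0.9 [-0.92  2.22 -0.53]
0.75 [-1.4   2.82 -0.8 ]
0.6 [-1.96  3.34 -1.12]
0.45 [-2.58  3.75 -1.48]
0.3 [-3.24  4.05 -1.86]
0.15 [-3.94  4.24 -2.26]
0.0 [-4.65  4.3  -2.67]
-0.15 [-5.36  4.24 -3.08]
```

Call:
{"method": "move_arm", "body": {
  "rows": [-0.2, 0.8, -0.1, 0, -0.5, 1.55, -0.3, 0, -0.9, 2.2, -0.55, 0, -1.4, 2.8, -0.8, 0, -1.95, 3.35, -1.1, 0, -2.6, 3.75, -1.5, 0, -3.25, 4.05, -1.85, 0, -3.95, 4.25, -2.25, 0, -4.65, 4.3, -2.65, 0, -4.65, 4.3, -2.65, 0]
}}

```text
clock: 20.18
tcp_pos: [0.6538, -0.0987, 0.138]
orientation: [-1.065, -2.951, -0.001]
contact_force: [-4.7, 2.7, 3.1]
grip_width: 0.0151
gripper_force: 25.5
```

Call:
{"method": "move_arm", "body": {
  "rows": [-0.3, 0, -0.15, 0, -0.5, 0, -0.3, 0, -0.5, 0, -0.3, 0]
}}

```text
clock: 20.55
tcp_pos: [0.6571, -0.1012, 0.1404]
orientation: [-1.064, -2.95, -0.001]
contact_force: [-5.5, 3.8, 0.4]
grip_width: 0.0155
gripper_force: 24.7
```

```bash
python3 - <<'E'
from h import *
o=r.get_obs();f=o["contact_force"];print(o["tcp_pos"],"xh",f@xh,"y",f@Yp,"z",f[2])
for q in(.14,0,-.1):print(rel(grip(q,62)))
E
```

```text
[ 0.6571 -0.1012  0.1404] xh -6.669061798614644 y -0.6031780014251463 z 0.3547370086818826
(array([0.82, 0.02, 0.56]), np.float64(-0.0))
(array([0.16, 0.07, 0.17]), np.float64(-0.0))
(array([-0.32,  0.04, -0.1 ]), np.float64(-0.0))
```

Call:
{"method": "move_arm", "body": {
  "rows": [-0.3, 0, -0.15, 0, -0.5, 0, -0.3, 0, -0.5, 0, -0.3, 0]
}}

```text
clock: 20.92
tcp_pos: [0.6588, -0.1025, 0.1417]
orientation: [-1.06, -2.945, -0.002]
contact_force: [-7.8, 6.7, -4.3]
grip_width: 0.0154
gripper_force: 24.8
```

```bash
python3 - <<'E'
from h import *
o=r.get_obs();f=o["contact_force"];print(o["tcp_pos"],"xh",f@xh,"y",f@Yp,"z",f[2])
for q in(.14,0,-.1):print(rel(grip(q,62)))
E
```

```text
[ 0.6588 -0.1025  0.1417] xh -10.249683360708726 y 0.20483604133857755 z -4.305889880661302
(array([1.04, 0.02, 0.7 ]), np.float64(0.1))
(array([0.38, 0.07, 0.31]), np.float64(0.1))
(array([-0.1 ,  0.04,  0.03]), np.float64(0.1))
```

Call:
{"method": "move_arm", "body": {
  "rows": [0, 0, 0, 0, 0, 0, 0, 0, 0, 0, 0, 0, 0, 0, -5, 0, 0, 0, -10, 0, 0, 0, -15, 0, 6, 6, -18, 0, 12, 12, -18, 0, 17, 17, -18, 0, 17, 17, -18, 0],
  "fingers": 0.6
}}

```text
clock: 22.18
tcp_pos: [0.6408, 0.1355, 0.3253]
orientation: [1.065, 2.954, 0.002]
contact_force: [0.6, 0.6, -0.8]
grip_width: 0.0512
gripper_force: 0.0
```

Call:
{"method": "move_arm", "body": {
  "rows": [5, 12, 0, 0, 5, 12, 0, 0, 5, 12, 0, 0, 5, 12, 0, 0, 5, 12, 0, 0]
}}

```text
clock: 22.8
tcp_pos: [0.6795, 0.255, 0.3252]
orientation: [1.07, 2.953, -0.001]
contact_force: [0.6, -0.5, -0.2]
grip_width: 0.0513
gripper_force: 0.0
```

```bash
python3 - <<'E'
from h import *
o=r.get_obs();print(o["tcp_pos"],o["contact_force"],o["grip_width"])
a=r.grab_frame("scene");b=r.grab_frame("top")
z=lambda i:cv2.resize(i,(400,300),interpolation=cv2.INTER_CUBIC)
cv2.imwrite("pics/c8.png",np.vstack([np.hstack([z(a[155:230,215:315]),z(b[110:200,320:440])]),np.hstack([z(a),z(b)])]))
E
```

```text
[0.6795 0.255  0.3252] [ 0.5526 -0.4596 -0.2151] 0.05128276987254704
```

View pics/c8.png

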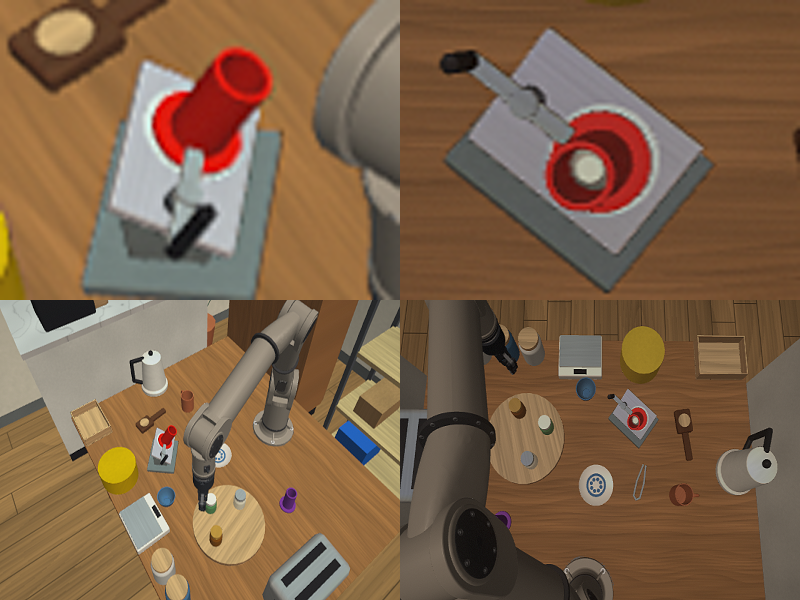

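The keeper bar lies parallel to the plate edge, with its inner end over the red flange (top crop 570,135). The flange sits evenly in the white ring, everything else stands where it was, and the arm is clear. Handing in.

```bash
python3 -c "
from bench import r
print(r.hand_in())"
```

```text
the job is handed in; nothing more can be done
None
```

I handed the job in at about 23 s on the robot's clock: the red barrel is seated home on the spigot, the keeper is closed over its flange, and the arm is clear of the jars and tableware; `r.hand_in()` gave no verdict, so this rests on my last pictures and force readings.

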